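# Stow the pulley, shut the tool box and bar its lid

### The job

Put the brass pulley that lies on the green riser in the locking bracket's way into the open tool box, shut the oak lid, then swing the slotted steel bracket round its loose bolt across the lid until its slot drops over the stud on the far side of the box and it lies flat. Leave the fuse, the relay and everything else on the bench where it is.

Things in the scene. Friction and masses are not known exactly. Their poses are not given: they have to be found in the camera images.
- fixture: Fixed green riser, tool box and stud block in one row. Origin at bench level on the pivot bolt's axis, z up. In mm here: riser x -35..185, y -200..53, top z 70; box x -35..125, y 55..165, rim z 60, open on top; stud block x -35..30, y 167..213, top z 68.5. Pivot bolt at 0,0: shank 9 across, head 22 across at z 78..84. Yaw within 0.2 rad.
- box_in (a point): Centre of the tool box's inner floor (146 x 96 mm inside, 53 mm deep to the rim); axes as fixture.
- lid (a joint): Oak lid of the box, 170 (x) x 110 (y) x 9 mm. 0 = shut, grows as it opens (rad), 1.57 = upright. Hinged along the box's +x rim, turning about the fixture's y. Starts 1.35 to 1.6 open; a stiff hinge holds it where it is left, 1 to 3 N at its free edge moves it. Shut, its top is at 69 mm, 1 mm below the riser's top.
- lid_hinge (a point): Middle of the lid's hinge line, 60 mm above the bench; this is on the lid's underside at its back edge. The lid reaches 170 mm from here, towards the fixture's -x when shut.
- bracket: Loose flat steel bracket, oiled and slippery, lying on the riser, 228 x 32 x 4 mm, 0.2 kg. Origin: underside, centre of its 14 mm hole, loose on the pivot bolt under the head (2.5 mm play round, 4 mm up). x runs from hole to slot (-16 to 212 mm). Shut fingers on its flange swing it anticlockwise (from above). Done, its x lies along the fixture's y; it starts 135 to 155 degrees clockwise of that.
- slot (a point): Centre of the bracket's closed slot at its underside, 190 mm from the hole; 26 mm long along the bracket's x, 14 mm wide; axes as bracket. Beside it, on the +y edge from x 140 to 212, a lip turned up at 30 degrees (to y 34, 14 mm high) lets the pushed bracket ride up over the stud's top.
- stud (a point): Foot of the fixed upright steel stud on top of the stud block, 190 mm from the pivot bolt along the fixture's y. 9 mm across, 8 mm high with a rounded top. A bracket that has dropped over it has its slot point within a few mm of this point, at the same height; one lying on top of the stud is 8 mm higher.
- pulley_mid (a point): Centre of the larger brass pulley, 40 mm across, 20 mm high, lying flat on the riser between the bracket and the box, 0.15 kg; z up.
- pulley_small_mid (a point): Centre of a smaller brass pulley, 30 mm across, 16 mm high, on the bench: leave it.
- fuse: White ceramic fuse, 20 x 26 mm, 46 mm high with its blade, standing on the riser near its front edge; origin under its centre: leave it.
- reader: Black card reader head, 75 x 95 x 66 mm, on the bench; origin under its centre: leave it.
- tray: Blue coin tray, 100 x 130 x 35 mm, on the bench; origin under its centre: leave it.
- driver: Screwdriver lying on the bench; origin about half-way along: leave it.
- collar: Aluminium spacer, 36 mm across, 30 mm high, on the bench; origin under its centre: leave it.
- flange (a point): Middle of the outer (-y) face of the bracket's upright flange, 100 mm from the hole; the face runs x 50..150 mm along the bracket's -y edge (y -16), 4 mm thick, top 24 mm above the bracket's underside. Push here. Axes as bracket.
- relay: Small relay, 24 x 24 x 28 mm, standing on the riser's back corner away from the box, just beyond the bracket's swing; origin under its centre: leave it.
There are look-alikes about, which are no part of the job. Several things have the shape of the bracket; the one meant has the colours described above.

How it is judged:
On the way, in this order (a step that is already met when the one before it is completed fails the run):
1. the pulley rests in the tool box (x of pulley_mid in the frame of box_in between -0.07 and 0.07 m and y of pulley_mid in the frame of box_in between -0.046 and 0.046 m and z of pulley_mid in the frame of box_in below 0.03 m), for 0.2 s.
2. the lid is shut (value of joint lid below 0.04 rad), for 0.2 s.
3. the bracket's slot has dropped over the stud (horizontal distance between slot and stud below 0.008 m and z of slot in the frame of stud below 0.0025 m), for 0.2 s.
At the end, for the whole second after the job is handed in: The larger pulley lies in the tool box (centre under 30 mm above its inner floor), the lid is shut (under 0.04 rad), and the bracket lies flat and still (tilt under 0.03 rad) with its slot centre within 8 mm of the stud and less than 2.5 mm above the stud's foot (all of step 1 and all of step 3 and value of joint lid below 0.04 rad and angle between bracket's own z axis and vertical below 0.03 rad and linear speed of bracket below 0.02 m/s); the robot touches nothing.
It fails at once if the fuse is shifted by more than 15 mm or tipped (distance of fuse from where it was at the start of the episode above 0.015 m or angle between fuse's own z axis and vertical above 0.5 rad).
It fails at once if another bystander is shifted by more than 20 mm (distance of any of pulley_small_mid, reader, tray, driver, collar, relay from where it was at the start of the episode above 0.02 m).
It also fails if it takes over 67 s, if anything falls off the work surface, if the arm or the gripper's body presses on something with over 40 N, if the wrist force passes 120 N, or if a joint passes its speed limit or range.

### The arm

A 7-joint arm with a two-finger parallel gripper is mounted at the origin on the work surface. World frame = base frame: x ahead of the robot, y to its left, z up, the work surface at z = 0. Lengths are in m, angles in rad, forces in N, time in s.
With the tool pointing down it reaches from about 0.4 to 0.85 m from the base axis. Payload 4.5 kg.
Tool frame: the origin (TCP) lies midway between the tips of the shut fingers; the grasp point (between the pads) lies 19 mm behind it (bot.tcp_to_grasp is the distance from the TCP to the grasp point, in m); z points along the fingers, y is the line along which they close (so a half turn about z gives the same grasp; the last joint's range is limited). The gripper opens to 88 mm and grips with 3 to 60 N. Pads are 18 mm wide; open, the fingers measure 123 mm over their backs; the gripper's body (75 mm by 187 mm) begins 45 mm behind the grasp point.
Start: joints at [-1.255, 0.689, -0.195, 1.565, 0.157, 0.902, -0.215], TCP at [0.174, 0.6, 0.239] pointing down, gripper open.
Joint ranges: [-3.01, 3.01], [-0.46, 2.08], [-1.47, 1.51], [0.13, 2.56], [-1, 4.14], [0.04, 2.09], [-2.66, 2.66]. Speed limits (rad/s): [2.57, 2.57, 3.14, 3.14, 3.14, 3.14, 3.14].

### API

Orientations are given as a rotation vector (axis times angle).
In Python, from station import bot, eyes gives the robot as it stands. The module is installed in compiled form; this text tells all that it offers.
- The arm moves only by the tool servo_tool, never from a script. Its argument "series" is a list of rows, each a list of 2 entries, a list of its own where there are three numbers: the shift along the tool's x, y, z in m, then the turn, a rotation vector about the tool's x, y, z in rad. A call has 1 to 10 rows; each row shifts and turns the commanded pose from where the row before left it, along the tool's axes as they then stand; what a row does not reach is not made up. A row lasts 1/10 s, in which the tool goes at most 50 mm and 8.59 degrees, less where a joint would pass 70% of its speed; a pose out of reach is approached as far as the arm can. A call with a gripper value outside its range is refused whole. "claw" is the opening in per cent of the stroke, from 0 (shut) to 100 (fully open), set as the call begins (left out, the last holds). The fingers move at their own pace and stop on an object; "newtons" is the grip in N (left out, the last holds). Time passes only in rows, so rows that do not move let the fingers close. It gives the time, the measured TCP pose, the force, the opening and the grip force at its end, in the units of the state.
- bot.get_obs(): the state, without advancing time (a new reading comes with each control period).
- eyes.camera(name): name is "side" or "top" or "wrist"; returns a dict with "image" (384x512x3 uint8, red, green, blue), "K" (3x3 intrinsics, pixels), "R" (3x3) and "t" (3): a world point X has camera coordinates R X + t. Camera axes: x right, y down, z forward; pixel columns grow to the right and rows downward; lengths in m; the calibration is good to about 2 mm. A picture is of the moment at which its call begins. There is no depth.
- bot.finish_job(): hands the job in; it is judged then, once.
The state is a dict: "time": time; "joints": joint angles; "joint_velocities": joint speeds; "effort": joint torques, N m; "eef_pos": TCP position; "ee_rot": TCP orientation; "ft_force": force on the tool from outside, world axes, zero at the start; "moment": the same for the moment, N m; "finger_gap": opening from 0.0 (shut) to 1.0 (fully open); "grasp_force": force on a finger pad.
Only numpy, scipy, OpenCV 4.12 (cv2) and the standard library are available. Lean on these libraries where they do the work, as an engineer would, in place of code of your own. Each camera call takes 0.05 s, during which the arm holds its last target. There are 200 camera calls.

## Working session

There is one attempt and no reset: what is moved stays moved. The work goes in short steps, Python scripts to look and compute and a tool call to move; the robot and the scene stay as the last step left them, time stands still between calls to the robot, and variables do not carry over. Pictures are saved under pics/ and viewed, at most 10 in all, crops included, and the job is handed in when it is done.

Besides the shell and the picture viewer there is one more tool, called after ">>>" in YAML: its name, and indented under it one key for each argument. servo_tool: Moves the arm, as the interface text tells. Its arguments: {"type":"object","properties":{"series":{"type":"array","items":{"type":"array"}},"claw":{"type":"number"},"newtons":{"type":"number"}},"required":["series"]}

```bash
mkdir -p pics
cat > h.py <<'E'
import numpy as np, cv2, pickle
from station import bot, eyes
def snap(n,tag):
    c=eyes.camera(n); pickle.dump(c,open(f'pics/{tag}.pkl','wb'))
    cv2.imwrite(f'pics/{tag}.png',c['image'][...,::-1]); return c
def load(tag): return pickle.load(open(f'pics/{tag}.pkl','rb'))
def ray(c,u,v):
    K,R,t=map(np.array,(c['K'],c['R'],c['t'])); o=-R.T@t
    d=R.T@np.linalg.inv(K)@[u,v,1]; return o,d/np.linalg.norm(d)
def atz(c,u,v,z):
    o,d=ray(c,u,v); return o+d*(z-o[2])/d[2]
def tri(*obs):
    A=0;b=0
    for c,u,v in obs:
        o,d=ray(c,u,v); P=np.eye(3)-np.outer(d,d); A=A+P; b=b+P@o
    x=np.linalg.solve(A,b)
    return x,[np.linalg.norm(np.cross(x-ray(c,u,v)[0],ray(c,u,v)[1])) for c,u,v in obs]
def proj(c,X):
    x=np.array(c['R'])@X+np.array(c['t']); p=np.array(c['K'])@x; return p[:2]/p[2]
E
python3 - <<'E'
from h import *
a=snap('top','t0');b=snap('side','s0')
cv2.imwrite('pics/ts0.png',cv2.resize(np.vstack([a['image'],b['image']])[...,::-1],(400,600)) )
for c in(a,b): print(c['K'],-np.array(c['R']).T@c['t'],np.array(c['R'])[2])
print(bot.get_obs())
E
```

```text
[[383.62402279   0.         255.93484853]
 [  0.         383.62402279 193.72301008]
 [  0.           0.           1.        ]] [ 0.43586461 -0.00697829  1.110855  ] [ 0.0279268   0.0081281  -0.99957692]
[[476.25848688   0.         254.08625463]
 [  0.         476.25848688 187.18347407]
 [  0.           0.           1.        ]] [-0.12953319 -0.92957297  0.82952936] [ 0.44527561  0.69427291 -0.56543325]
{'time': 0.1, 'joints': array([-1.25519308,  0.68987433, -0.19453712,  1.56618269,  0.15733983,
        0.90247766, -0.21511662]), 'joint_velocities': array([ 0.00063652, -0.00126237, -0.00108002, -0.00038132,  0.00108366,
        0.00045695, -0.0006351 ]), 'effort': array([-2.80314525e-03, -5.28506756e+01, -1.27110925e+00, -1.53837311e+01,
       -5.24835801e-02,  2.00151204e-03,  4.28266821e-05]), 'eef_pos': array([0.17369822, 0.59982945, 0.23802203]), 'ee_rot': array([-4.41039133e-01, -3.11039126e+00,  2.42540639e-03]), 'ft_force': array([-0.32839452, -0.59058222, -0.2227667 ]), 'moment': array([ 0.00114148,  0.00425609, -0.02114   ]), 'grasp_force': 0.0, 'finger_gap': 0.9976685700066079}
```

View pics/t0.png

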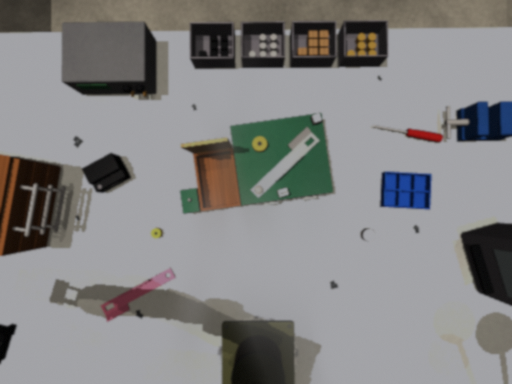

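View pics/s0.png

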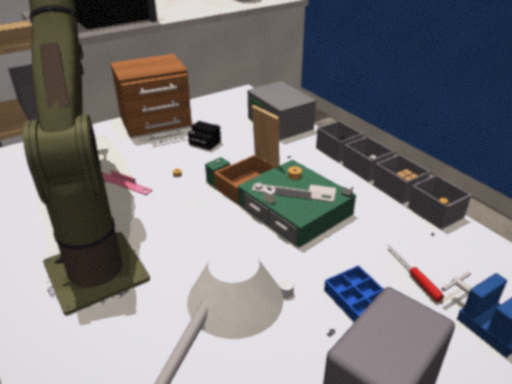

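The top view (up = +x, left = +y) shows the riser at u 230–333, v 115–205. The pulley is at (260,143), the bracket runs from (257,190) to (313,138), the fuse is at (283,192), and the relay is at (318,118). The box is at (218,180) with its lid upright at v≈145. I'll zoom in on both views.

Run:
```python
from h import *
a=load('t0')['image'][100:220,175:340]; b=load('s0')['image'][100:245,200:365]
f=lambda i:cv2.resize(i,None,fx=4.0/1.65*1.0,fy=4/1.65,interpolation=cv2.INTER_CUBIC)
cv2.imwrite('pics/z0.png',np.hstack([f(a[:120]),f(b[:120])])[...,::-1])
T=load('t0');S=load('s0')
print('pulley',tri((T,260,143),(S,295,172)))
print('relay',atz(T,318,118,.098),'fuse',atz(T,283,192,.116))
print('pivot',atz(T,257,190,.08)); print('tip',atz(T,313,138,.074))
print('corners',[atz(T,*p,.07)[:2].round(3) for p in [(333,193),(322,114),(231,126),(242,207)]])
```

```text
pulley (array([ 0.60154492, -0.01055068,  0.08102091]), [np.float64(0.0002518402341261155), np.float64(0.00025184023412604123)])
relay [ 0.66401981 -0.1646157   0.098     ] fuse [ 0.46767606 -0.06910299  0.116     ]
pivot [ 0.47466148 -0.00152239  0.08      ]
tip [ 0.61498617 -0.1542261   0.074     ]
corners [array([ 0.466, -0.207]), array([ 0.681, -0.18 ]), array([0.65 , 0.068]), array([0.429, 0.04 ])]
```

View pics/z0.png

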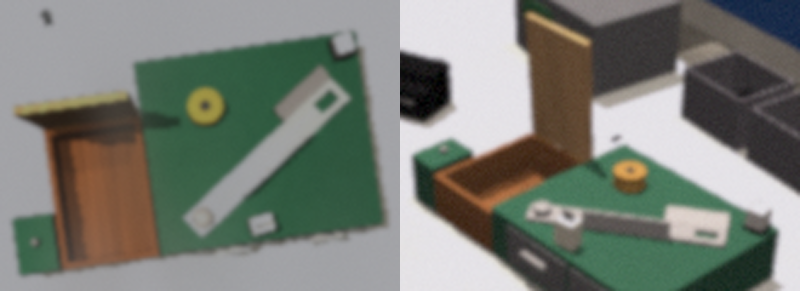

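Run:
```python
from h import *
from scipy.optimize import least_squares
T=load('t0');S=load('s0'); k=4/1.65
obs=[(T,387,224,-35,-200,70),(T,358,32,185,-200,70),(T,136,63,185,53,70),(T,160,257,-35,53,70),(T,206,216,0,0,84),(T,37,241,0,190,76.5),(T,14,219,30,213,68.5),(T,24,274,-35,213,68.5),
(S,142,208,0,0,84),(S,45,148,0,190,76.5)]
def px(o): return np.array([o[1]/k+(175 if o[0] is T else 200),o[2]/k+100])
def W(p,X):
    c,s=np.cos(p[2]),np.sin(p[2]); X=np.array(X)/1000; return np.array([p[0]+c*X[0]-s*X[1],p[1]+s*X[0]+c*X[1],X[2]])
f=lambda p:np.ravel([proj(o[0],W(p,o[3:]))-px(o) for o in obs])
r=least_squares(f,[.46,0,.15],loss='soft_l1'); print(r.x,r.fun.reshape(-1,2).round(1).tolist())
p=r.x; np.save('fix.npy',p)
def inv(P):
    c,s=np.cos(p[2]),np.sin(p[2]); d=P[:2]-p[:2]; return np.array([c*d[0]+s*d[1],-s*d[0]+c*d[1]])*1000
z=lambda C,u,v,h: atz(C,u/k+(175 if C is T else 200),v/k+100,h)
print('pulley', tri((T,205/k+175,105/k+100),(S,229/k+200,170/k+100)), inv(tri((T,205/k+175,105/k+100),(S,229/k+200,170/k+100))[0]))
sl=z(T,327,101,.074); print('slot',sl,inv(sl),np.degrees(np.arctan2(*inv(sl)[::-1])), np.linalg.norm(inv(sl)))
print('fuse',inv(z(T,262,222,.116)),'relay',inv(z(T,343,42,.098)))
print('boxc',W(p,(45,110,7)),'lidtop',z(T,60,106,.225),z(T,125,97,.225))
print('lid in side: ',[ (W(p,(125-170*np.cos(a),y,60+170*np.sin(a))),*(proj(S,W(p,(125-170*np.cos(a),y,60+170*np.sin(a))))-[200,100])*k) for a in(1.35,1.6) for y in(55,165)])
```

```text
[ 0.47504625 -0.00938289  0.13266323] [[0.2, 0.1], [0.5, -0.5], [0.2, -0.4], [1.4, -0.6], [-0.0, 0.7], [-0.0, 0.2], [0.2, -0.4], [-0.8, 0.6], [-0.2, -1.4], [-1.0, -0.9]]
pulley (array([ 0.5998403 , -0.00945817,  0.08747641]), [np.float64(0.00044564048264892156), np.float64(0.00044564048264887315)]) [123.68754243 -16.58168709]
slot [ 0.60507792 -0.14569504  0.074     ] [ 110.85849165 -152.31426537] -53.95184700241855 188.3858821845223
fuse [-14.14003898 -58.56778544] relay [ 169.12455046 -175.15540087]
boxc [0.50510065 0.10560291 0.007     ] lidtop [0.57756534 0.12993232 0.225     ] [0.58574578 0.06761383 0.225     ]
lid in side:  [(array([0.5547688 , 0.05674341, 0.22587297]), np.float64(167.6139337978825), np.float64(54.50890279897115)), (array([0.54021862, 0.16577686, 0.22587297]), np.float64(106.84932334743839), np.float64(23.60886065698031)), (array([0.5965931 , 0.06232474, 0.22992751]), np.float64(194.44817318008876), np.float64(40.59227727453524)), (array([0.58204291, 0.17135818, 0.22992751]), np.float64(133.24020034259397), np.float64(10.81013122439534))]
```

```bash
cat >> h.py <<'E'
from scipy.spatial.transform import Rotation as Ro
FIX=np.load('fix.npy')
def W(x,y,z):
    c,s=np.cos(FIX[2]),np.sin(FIX[2]); return np.array([FIX[0]+c*x-s*y,FIX[1]+s*x+c*y,z])
def inv(P):
    c,s=np.cos(FIX[2]),np.sin(FIX[2]); d=np.array(P[:2])-FIX[:2]; return np.array([c*d[0]+s*d[1],-s*d[0]+c*d[1]])
def plan(P,ydeg=None,tilt=None):
    "rows in tool axes: total shift (at present orientation) and turn so that tool y lies at world angle ydeg, tool down"
    o=bot.get_obs(); R=Ro.from_rotvec(o['ee_rot']); d=R.inv().apply(np.array(P)-o['eef_pos'])
    y=R.apply([0,1,0]); cur=np.degrees(np.arctan2(y[1],y[0]))
    t=np.zeros(3)
    if ydeg is not None:
        a=np.radians(ydeg); yy=np.array([np.cos(a),np.sin(a),0]); z=np.array([0,0,-1.]); G=Ro.from_matrix(np.array([np.cross(yy,z),yy,z]).T)
        t=(R.inv()*G).as_rotvec()
    print('pos',o['eef_pos'].round(4),'fix',inv(o['eef_pos']).round(4),'yaw',cur.round(1),'z',R.apply([0,0,1]).round(3),'F',o['ft_force'].round(1),'t',round(o['time'],2))
    print('shift',d.round(4),'turn',t.round(4))
E
python3 - <<'E'
from h import *
plan(W(.1237,-.0166,.32),7.6)
E
```

```text
pos [0.1737 0.5998 0.238 ] fix [-0.2181  0.6437] yaw 73.9 z [-0.    -0.002 -1.   ] F [-0.3 -0.6 -0.2] t 0.1
shift [-0.5788 -0.4669 -0.0812] turn [-1.3000e-03  1.0000e-03  1.1564e+00]
```

>>> servo_tool:
  series:
    - [[-0.025, -0.02, -0.008], [0, 0, 0]]
    - [[-0.029, -0.0233, -0.008], [0, 0, 0]]
    - [[-0.029, -0.0233, -0.008], [0, 0, 0]]
    - [[-0.029, -0.0233, -0.008], [0, 0, 0]]
    - [[-0.029, -0.0233, -0.008], [0, 0, 0]]
    - [[-0.029, -0.0233, -0.008], [0, 0, 0]]
    - [[-0.029, -0.0233, -0.008], [0, 0, 0]]
    - [[-0.029, -0.0233, -0.008], [0, 0, 0]]
    - [[-0.029, -0.0233, -0.008], [0, 0, 0]]
    - [[-0.029, -0.0233, -0.008], [0, 0, 0]]
  claw: 100
  newtons: 20

```text
time: 1.1
eef_pos: [0.3852, 0.2986, 0.3188]
ee_rot: [-0.441, -3.11, 0.001]
ft_force: [0.8, 0.2, 0.4]
finger_gap: 1.001
grasp_force: 0.0
```

>>> servo_tool:
  series:
    - [[-0.029, -0.0233, 0], [0, 0, 0]]
    - [[-0.029, -0.0233, 0], [0, 0, 0]]
    - [[-0.029, -0.0233, 0], [0, 0, 0]]
    - [[-0.029, -0.0233, 0], [0, 0, 0]]
    - [[-0.029, -0.0233, 0], [0, 0, 0]]
    - [[-0.029, -0.0233, 0], [0, 0, 0]]
    - [[-0.029, -0.0233, 0], [0, 0, 0]]
    - [[-0.029, -0.0233, 0], [0, 0, 0]]
    - [[-0.025, -0.02, 0], [0, 0, 0]]
    - [[-0.02, -0.015, 0], [0, 0, 0]]

```text
time: 2.1
eef_pos: [0.5897, 0.0079, 0.3182]
ee_rot: [-0.445, -3.109, 0.002]
ft_force: [0.8, -0.3, -0.2]
finger_gap: 0.998
grasp_force: 0.0
```

Run:
```python
from h import *
plan(W(.1237,-.0166,.32),7.6)
```

```text
pos [0.5897 0.0079 0.3182] fix [0.116 0.002] yaw 73.7 z [-0.001 -0.001 -1.   ] F [ 0.8 -0.3 -0.2] t 2.1
shift [-0.0146 -0.0139 -0.0018] turn [-1.3000e-03  2.0000e-04  1.1541e+00]
```

>>> servo_tool:
  series:
    - [[-0.0146, -0.0139, 0], [0, 0, 0.054]]
    - [[0, 0, 0], [0, 0, 0.12]]
    - [[0, 0, 0], [0, 0, 0.14]]
    - [[0, 0, 0], [0, 0, 0.14]]
    - [[0, 0, 0], [0, 0, 0.14]]
    - [[0, 0, 0], [0, 0, 0.14]]
    - [[0, 0, 0], [0, 0, 0.14]]
    - [[0, 0, 0], [0, 0, 0.14]]
    - [[0, 0, 0], [0, 0, 0.14]]
    - [[0, 0, 0], [0, 0, 0]]

```text
time: 3.1
eef_pos: [0.599, -0.0067, 0.3182]
ee_rot: [-2.066, -2.366, 0.002]
ft_force: [-0.5, -0.1, -0.7]
finger_gap: 1.0
grasp_force: 0.0
```

Run:
```python
from h import *
snap('wrist','w1')
plan(W(.1237,-.0166,.12),7.6)
c=load('w1')
for P in [W(.1237,-.0166,.09),W(0,0,.084),W(0,.19,.0765),W(.1109,-.1523,.074)]: print(proj(c,P).round(1))
```

```text
pos [ 0.599  -0.0067  0.3183] fix [ 0.1232 -0.0138] yaw 7.9 z [-0.001 -0.    -1.   ] F [0.5 0.2 0.1] t 3.15
shift [-0.0028  0.0007  0.1983] turn [-0.001   0.0002  0.0055]
[249.8 165.8]
[157.4 152.5]
[144.  -10.9]
[241.4 250.9]
```

View pics/w1.png

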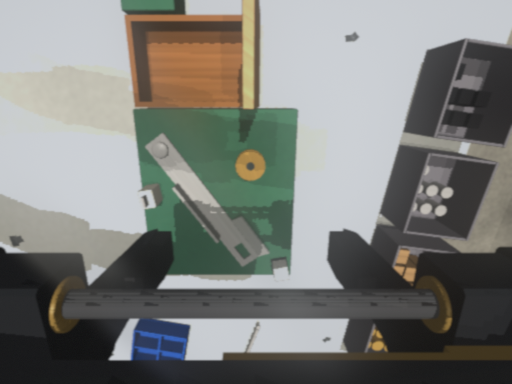

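The wrist view shows the pulley at (250,165), where I predicted it, and the bolt head at (161,150), 4 px from the prediction. The slot is at (240,250), and the lid is upright at u≈249. I'll refine the fixture fit, then descend.

Run:
```python
from h import *
from scipy.optimize import least_squares
T=load('t0');S=load('s0');w=load('w1'); k=4/1.65
obs=[(T,387,224,-35,-200,70),(T,358,32,185,-200,70),(T,136,63,185,53,70),(T,160,257,-35,53,70),(T,206,216,0,0,84),(T,37,241,0,190,76.5),(T,14,219,30,213,68.5),(T,24,274,-35,213,68.5),
(S,142,208,0,0,84),(S,45,148,0,190,76.5),(w,161,150,0,0,84),(w,135,109,-35,53,70),(w,297,108,185,53,70),(w,128,17,-35,165,60)]
def px(o): return np.array([o[1],o[2]]) if o[0] is w else np.array([o[1]/k+(175 if o[0] is T else 200),o[2]/k+100])
def V(p,X):
    c,s=np.cos(p[2]),np.sin(p[2]); X=np.array(X)/1000; return np.array([p[0]+c*X[0]-s*X[1],p[1]+s*X[0]+c*X[1],X[2]])
f=lambda p:np.ravel([(proj(o[0],V(p,o[3:]))-px(o)) for o in obs])
r=least_squares(f,[.46,0,.15],loss='soft_l1'); print(r.x,r.fun.reshape(-1,2).round(1).tolist())
np.save('fix.npy',r.x)
print('piv',tri((T,206/k+175,216/k+100),(S,142/k+200,208/k+100),(w,161,150)),r.x)
print('pul',tri((T,205/k+175,105/k+100),(S,229/k+200,170/k+100),(w,250.5,165.5)))
print('slot',tri((T,327/k+175,101/k+100),(w,240,250)))
plan((.5995,-.010,.12),np.degrees(r.x[2]))
```

```text
[ 0.47700666 -0.00775971  0.13297546] [[-0.4, -0.6], [-0.2, -1.3], [-0.4, -1.1], [0.8, -1.3], [-0.7, -0.0], [-0.6, -0.5], [-0.4, -1.1], [-1.4, -0.1], [0.1, -1.9], [-0.7, -1.3], [-2.1, 1.5], [-2.9, 1.0], [0.7, 2.2], [-3.6, -0.7]]
piv (array([ 0.47722167, -0.0079146 ,  0.07719555]), [np.float64(0.0016314849406325945), np.float64(0.0006886744043062166), np.float64(0.0012530552582850098)]) [ 0.47700666 -0.00775971  0.13297546]
pul (array([ 0.60022232, -0.00941646,  0.08728946]), [np.float64(0.0007483040676931675), np.float64(0.00018666759677053322), np.float64(0.0005704742470724965)])
slot (array([ 0.60404902, -0.14542238,  0.07310233]), [np.float64(0.001216003516607602), np.float64(0.0012160035166075293)])
pos [ 0.599  -0.0067  0.3183] fix [ 0.1232 -0.0138] yaw 7.9 z [-0.001 -0.    -1.   ] F [0.5 0.2 0.1] t 3.15
shift [-0.0033  0.0002  0.1983] turn [-0.001   0.0002  0.0052]
```

>>> servo_tool:
  series:
    - [[-0.003, 0.0005, 0.02], [0, 0, 0]]
    - [[0, 0, 0.035], [0, 0, 0]]
    - [[0, 0, 0.04], [0, 0, 0]]
    - [[0, 0, 0.04], [0, 0, 0]]
    - [[0, 0, 0.04], [0, 0, 0]]
    - [[0, 0, 0.03], [0, 0, 0]]
    - [[0, 0, 0.02], [0, 0, 0]]
    - [[0, 0, 0.013], [0, 0, 0]]
    - [[0, 0, 0.004], [0, 0, 0]]
    - [[0, 0, 0], [0, 0, 0]]

```text
time: 4.15
eef_pos: [0.6004, -0.0098, 0.0768]
ee_rot: [-2.065, -2.367, -0.0]
ft_force: [0.1, 0.1, -0.2]
finger_gap: 1.001
grasp_force: 0.0
```

>>> servo_tool:
  series:
    - [[0, 0, 0], [0, 0, 0]]
    - [[0, 0, 0], [0, 0, 0]]
    - [[0, 0, 0], [0, 0, 0]]
    - [[0, 0, 0], [0, 0, 0]]
    - [[0, 0, 0], [0, 0, 0]]
    - [[0, 0, 0], [0, 0, 0]]
    - [[0, 0, 0], [0, 0, 0]]
    - [[0, 0, 0], [0, 0, 0]]
  claw: 0
  newtons: 25

```text
time: 4.95
eef_pos: [0.6001, -0.0098, 0.0768]
ee_rot: [-2.066, -2.366, 0.0]
ft_force: [-1.1, 0.5, 1.4]
finger_gap: 0.437
grasp_force: 25.0
```

>>> servo_tool:
  series:
    - [[0, 0, -0.01], [0, 0, 0]]
    - [[0, 0, -0.03], [0, 0, 0]]
    - [[0, 0, -0.04], [0, 0, 0]]
    - [[0, 0, -0.04], [0, 0, 0]]
    - [[0, 0, -0.04], [0, 0, -0.05]]
    - [[0, 0, -0.03], [0, 0, -0.1]]
    - [[0, 0, -0.02], [0, 0, -0.14]]
    - [[0, 0, -0.01], [0, 0, -0.14]]
    - [[0, 0, 0], [0, 0, -0.14]]
    - [[0, 0, 0], [0, 0, -0.14]]

```text
time: 5.95
eef_pos: [0.6001, -0.01, 0.2977]
ee_rot: [1.107, 2.939, 0.0]
ft_force: [0.1, -0.1, -1.1]
finger_gap: 0.437
grasp_force: 25.0
```

>>> servo_tool:
  series:
    - [[0, 0, 0], [0, 0, -0.14]]
    - [[0, 0, 0], [0, 0, -0.14]]
    - [[0, 0, 0], [0, 0, -0.14]]
    - [[0, 0, 0], [0, 0, -0.14]]
    - [[0, 0, 0], [0, 0, -0.14]]
    - [[0, 0, 0], [0, 0, -0.14]]
    - [[0, 0, 0], [0, 0, 0]]

```text
time: 6.65
eef_pos: [0.5999, -0.0103, 0.2969]
ee_rot: [0.179, -3.136, 0.0]
ft_force: [-0.0, -0.4, -1.8]
finger_gap: 0.438
grasp_force: 25.0
```

Run:
```python
from h import *
plan(W(.040,.110,.297),97.6)
print(bot.get_obs()['finger_gap'])
```

```text
pos [ 0.5999 -0.0103  0.2969] fix [ 0.1215 -0.0188] yaw 96.5 z [-0. -0. -1.] F [-0.  -0.4 -1.8] t 6.65
shift [ 8.390e-02  1.272e-01 -1.000e-04] turn [-0.     -0.0003 -0.0185]
0.437964820440099
```

>>> servo_tool:
  series:
    - [[0.01, 0.01, 0], [0, 0, -0.0185]]
    - [[0.025, 0.02, 0], [0, 0, 0]]
    - [[0.025, 0.03, 0], [0, 0, 0]]
    - [[0.015, 0.03, 0], [0, 0, 0]]
    - [[0.007, 0.025, 0.01], [0, 0, 0]]
    - [[0.002, 0.012, 0.03], [0, 0, 0]]
    - [[0, 0, 0.04], [0, 0, 0]]
    - [[0, 0, 0.04], [0, 0, 0]]
    - [[0, 0, 0.03], [0, 0, 0]]
    - [[0, 0, 0.02], [0, 0, 0]]

```text
time: 7.65
eef_pos: [0.4995, 0.1047, 0.125]
ee_rot: [0.202, -3.133, 0.002]
ft_force: [0.0, -0.0, -0.7]
finger_gap: 0.436
grasp_force: 25.0
```

Run:
```python
from h import *
plan(W(.040,.110,.035),97.6)
snap('top','t2');snap('wrist','w2')
a=load('t2')['image'][110:230,165:325]
cv2.imwrite('pics/z2.png',np.hstack([cv2.resize(a,(400,300)),cv2.resize(load('w2')['image'],(400,300))])[...,::-1])
```

```text
pos [0.4995 0.1047 0.125 ] fix [0.0372 0.1085] yaw 97.4 z [-0.002 -0.001 -1.   ] F [ 0.  -0.  -0.7] t 7.65
shift [-0.0029  0.0016  0.09  ] turn [-0.0011 -0.002  -0.0038]
```

View pics/z2.png

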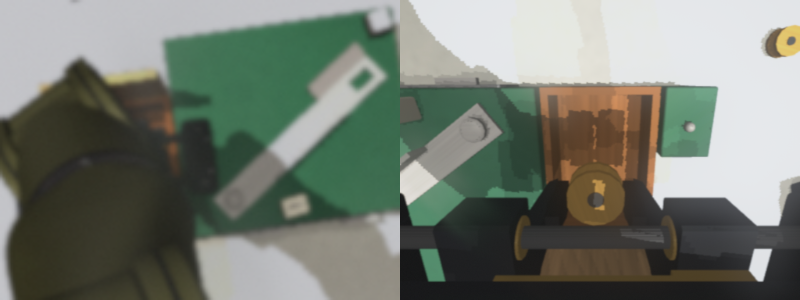

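The pulley is centred over the box between its walls (wrist crop, box at u 542–655). I'll lower and release it.

>>> servo_tool:
  series:
    - [[-0.001, 0.0015, 0.015], [0, 0, 0]]
    - [[0, 0, 0.025], [0, 0, 0]]
    - [[0, 0, 0.025], [0, 0, 0]]
    - [[0, 0, 0.015], [0, 0, 0]]
    - [[0, 0, 0.01], [0, 0, 0]]
    - [[0, 0, 0], [0, 0, 0]]

```text
time: 8.35
eef_pos: [0.5014, 0.1069, 0.0367]
ee_rot: [-0.207, 3.135, -0.0]
ft_force: [-0.8, 0.3, -1.0]
finger_gap: 0.438
grasp_force: 25.0
```

>>> servo_tool:
  series:
    - [[0, 0, 0], [0, 0, 0]]
    - [[0, 0, 0], [0, 0, 0]]
    - [[0, 0, 0], [0, 0, 0]]
    - [[0, 0, 0], [0, 0, 0]]
    - [[0, 0, 0], [0, 0, 0]]
  claw: 54

```text
time: 8.85
eef_pos: [0.5013, 0.1068, 0.0371]
ee_rot: [-0.208, 3.134, 0.0]
ft_force: [-0.2, 0.4, -0.7]
finger_gap: 0.542
grasp_force: 0.0
```

>>> servo_tool:
  series:
    - [[0, 0, -0.01], [0, 0, 0]]
    - [[0, 0, -0.03], [0, 0, 0]]
    - [[0, 0, -0.04], [0, 0, 0]]
    - [[0, 0, -0.04], [0, 0, 0]]
    - [[0, 0, -0.04], [0, 0, 0]]
    - [[0, 0, -0.04], [0, 0, 0]]
    - [[0, 0, -0.04], [0, 0, 0]]
    - [[0, 0, -0.03], [0, 0, 0]]
    - [[0, 0, -0.01], [0, 0, 0]]

```text
time: 9.75
eef_pos: [0.5021, 0.1072, 0.3204]
ee_rot: [-0.207, 3.129, 0.002]
ft_force: [1.3, 0.7, -0.3]
finger_gap: 0.539
grasp_force: 0.0
```

Run:
```python
from h import *
plan(W(.160,.110,.33),97.6)
snap('wrist','w3');snap('side','s3')
b=load('s3')['image'][90:240,190:390]
cv2.imwrite('pics/z3.png',np.hstack([cv2.resize(b,(400,300)),cv2.resize(load('w3')['image'],(400,300))])[...,::-1])
```

```text
pos [0.5021 0.1072 0.3204] fix [0.0401 0.1106] yaw 97.6 z [ 0.006  0.002 -1.   ] F [ 1.3  0.7 -0.3] t 9.75
shift [-0.1199 -0.0005 -0.0088] turn [ 0.0008  0.0061 -0.0002]
```

View pics/z3.png

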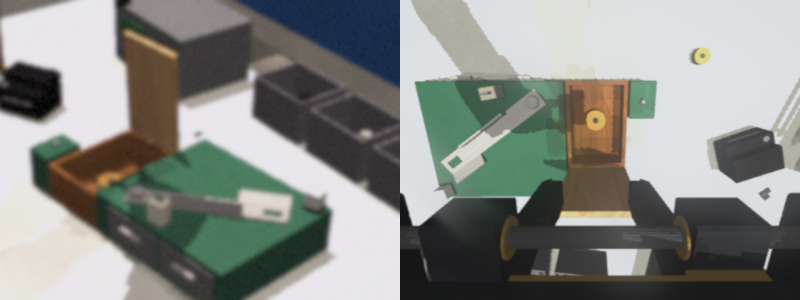

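The pulley lies in the box, at (595,120) in the wrist crop. Next I'll shut the lid from behind with the fingers closed.

>>> servo_tool:
  series:
    - [[-0.01, 0, 0], [0, 0.006, 0]]
    - [[-0.025, 0, 0], [0, 0, 0]]
    - [[-0.03, 0, 0], [0, 0, 0]]
    - [[-0.03, 0, 0], [0, 0, 0]]
    - [[-0.03, 0, 0], [0, 0, 0]]
    - [[-0.02, 0, 0.005], [0, 0, 0]]
    - [[-0.005, 0, 0.025], [0, 0, 0]]
    - [[0, 0, 0.035], [0, 0, 0]]
    - [[0, 0, 0.035], [0, 0, 0]]
    - [[0, 0, 0.03], [0, 0, 0]]
  claw: 0

```text
time: 10.85
eef_pos: [0.6468, 0.126, 0.1815]
ee_rot: [0.208, -3.123, 0.003]
ft_force: [0.5, -0.3, -0.2]
finger_gap: 0.007
grasp_force: 0.0
```

Run:
```python
from h import *
plan(W(.170,.110,.185),97.6)
th=np.r_[1.6,np.linspace(1.55,-.02,20)]
P=np.array([125-120*np.cos(th)+9*np.sin(th)+9,60+120*np.sin(th)+9*np.cos(th)]).T
print(P.round(1).tolist()); print((np.diff(P,axis=0)*[-1,-1]).round(1).tolist())
```

```text
pos [0.6468 0.126  0.1815] fix [0.186 0.11 ] yaw 97.6 z [-0.011 -0.002 -1.   ] F [ 0.5 -0.3 -0.2] t 10.85
shift [ 0.0161 -0.     -0.0033] turn [-0.0009 -0.0116  0.0006]
[[146.5, 179.7], [140.5, 180.2], [130.6, 180.3], [120.6, 179.6], [110.8, 178.1], [101.2, 175.8], [91.7, 172.7], [82.6, 168.8], [73.8, 164.2], [65.4, 158.8], [57.4, 152.8], [50.0, 146.2], [43.2, 139.0], [37.0, 131.2], [31.5, 123.0], [26.6, 114.3], [22.5, 105.2], [19.1, 95.9], [16.6, 86.3], [14.8, 76.5], [13.8, 66.6]]
[[6.0, -0.5], [9.9, -0.1], [9.9, 0.7], [9.8, 1.5], [9.7, 2.3], [9.4, 3.1], [9.2, 3.9], [8.8, 4.6], [8.4, 5.3], [7.9, 6.0], [7.4, 6.6], [6.8, 7.2], [6.2, 7.8], [5.5, 8.2], [4.8, 8.7], [4.1, 9.0], [3.4, 9.4], [2.6, 9.6], [1.8, 9.8], [1.0, 9.9]]
```

>>> servo_tool:
  series:
    - [[0.01, 0, 0], [0, -0.0116, 0]]
    - [[0.015, 0, 0], [0, 0, 0]]
    - [[0.015, 0, 0], [0, 0, 0]]
    - [[0.006, 0, 0], [0, 0, 0]]
    - [[0.01, 0, 0], [0, 0, 0]]
    - [[0.01, 0, 0.001], [0, 0, 0]]
    - [[0.01, 0, 0.0015], [0, 0, 0]]
    - [[0.01, 0, 0.002], [0, 0, 0]]
    - [[0.0095, 0, 0.003], [0, 0, 0]]
    - [[0.009, 0, 0.004], [0, 0, 0]]

```text
time: 11.85
eef_pos: [0.5454, 0.1126, 0.1731]
ee_rot: [-0.208, 3.129, 0.001]
ft_force: [1.1, 0.2, 1.8]
finger_gap: 0.008
grasp_force: 0.6
```

Run:
```python
from h import *
plan(W(.0826,.110,.1688),97.6)
snap('side','s4');snap('top','t4')
b=load('s4')['image'][60:210,190:390];a=load('t4')['image'][80:230,160:360]
cv2.imwrite('pics/z4.png',np.hstack([cv2.resize(b,(400,300)),cv2.resize(a,(400,300))])[...,::-1])
```

```text
pos [0.5454 0.1126 0.1731] fix [0.0837 0.1102] yaw 97.6 z [ 0.006  0.001 -1.   ] F [1.1 0.2 1.8] t 11.85
shift [ 0.0012 -0.0002  0.0043] turn [-0.      0.0056  0.    ]
```

View pics/z4.png

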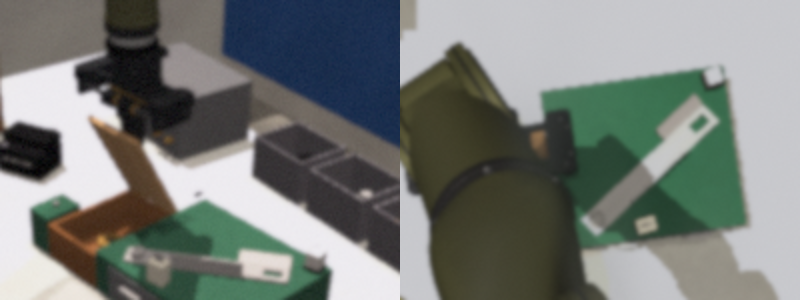

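The lid is moving down ahead of the fingers. I'll continue along the arc.

>>> servo_tool:
  series:
    - [[0.009, 0, 0.009], [0, 0.0056, 0]]
    - [[0.0085, 0, 0.0055], [0, 0, 0]]
    - [[0.008, 0, 0.006], [0, 0, 0]]
    - [[0.0075, 0, 0.0065], [0, 0, 0]]
    - [[0.007, 0, 0.007], [0, 0, 0]]
    - [[0.006, 0, 0.008], [0, 0, 0]]
    - [[0.0055, 0, 0.008], [0, 0, 0]]
    - [[0.005, 0, 0.0085], [0, 0, 0]]
    - [[0.004, 0, 0.009], [0, 0, 0]]
    - [[0.003, 0, 0.0095], [0, 0, 0]]

```text
time: 12.95
eef_pos: [0.4815, 0.1042, 0.0961]
ee_rot: [0.208, -3.133, 0.0]
ft_force: [0.7, -0.2, 0.6]
finger_gap: 0.004
grasp_force: 0.3
```

>>> servo_tool:
  series:
    - [[0.002, 0, 0.0095], [0, 0, 0]]
    - [[0.001, 0, 0.0095], [0, 0, 0]]
    - [[0, 0, 0.006], [0, 0, 0]]
    - [[0, 0, 0.003], [0, 0, 0]]
    - [[0, 0, 0], [0, 0, 0]]

```text
time: 13.45
eef_pos: [0.479, 0.1038, 0.0694]
ee_rot: [0.209, -3.134, 0.001]
ft_force: [-2.0, -1.1, 8.3]
finger_gap: 0.006
grasp_force: 4.2
```

>>> servo_tool:
  series:
    - [[0, 0, -0.01], [0, 0, 0]]
    - [[0, 0, -0.03], [0, 0, 0]]
    - [[0, 0, -0.04], [0, 0, 0]]
    - [[0, 0, -0.03], [0, 0, 0]]
    - [[0, 0, -0.01], [0, 0, 0]]
    - [[0, 0, 0], [0, 0, 0]]

```text
time: 14.05
eef_pos: [0.4807, 0.1041, 0.1903]
ee_rot: [-0.207, 3.131, 0.001]
ft_force: [-0.7, 0.8, -0.3]
finger_gap: 0.01
grasp_force: 0.0
```

Run:
```python
from h import *
T=load('t0');w=load('w1'); k=4/1.65
th=np.degrees(np.arctan2(*(tri((T,327/k+175,101/k+100),(w,240,250))[0][:2]-FIX[:2])[::-1]))
print('bracket world deg',th, 'target',90+np.degrees(FIX[2]))
a=np.radians(th); bx=np.array([np.cos(a),np.sin(a)]); by=np.array([-bx[1],bx[0]])
P=FIX[:2]+.12*bx-(.016+.009+.025)*by
print('standoff',P,inv(P))
plan([*P,.19],th); print(bot.get_obs()['joints'].round(2))
# flange location check in images
for tag in('t0','w1'):
  c=load(tag)
  for x in(.05,.15): 
    q=FIX[:2]+x*bx-.016*by; print(tag,x,proj(c,[*q,.094]).round(1))
```

```text
bracket world deg -47.297549168728374 target 97.61893237456364
standoff [ 0.52164532 -0.12985553] [ 0.02805663 -0.1269363 ]
pos [0.4807 0.1041 0.1903] fix [0.0185 0.1103] yaw 97.6 z [ 0.004  0.001 -1.   ] F [-0.7  0.8 -0.3] t 14.05
shift [-9.800e-03 -2.373e-01  1.000e-04] turn [4.9000e-03 7.0000e-04 2.5284e+00]
[-0.12  0.6  -0.3   2.01  0.32  0.57  1.07]
t0 0.05 [277.2 180.4]
t0 0.15 [304.7 154.8]
w1 0.05 [171.6 189.6]
w1 0.15 [216.1 244.1]
```

>>> servo_tool:
  series:
    - [[-0.0, -0.012, 0], [0, 0, 0]]
    - [[-0.001, -0.025, 0], [0, 0, 0]]
    - [[-0.001, -0.03, 0], [0, 0, 0]]
    - [[-0.001, -0.03, 0], [0, 0, 0]]
    - [[-0.001, -0.03, 0], [0, 0, 0]]
    - [[-0.001, -0.03, 0], [0, 0, 0]]
    - [[-0.001, -0.03, 0], [0, 0, 0]]
    - [[-0.001, -0.025, 0], [0, 0, 0]]
    - [[-0.001, -0.017, 0], [0, 0, 0.05]]
    - [[-0.001, -0.008, 0], [0, 0, 0.1]]

```text
time: 15.05
eef_pos: [0.5185, -0.1326, 0.1872]
ee_rot: [-0.04, -3.138, 0.0]
ft_force: [0.0, -0.5, -0.1]
finger_gap: 0.001
grasp_force: 0.0
```

>>> servo_tool:
  series:
    - [[0, 0, 0], [0, 0, 0.14]]
    - [[0, 0, 0], [0, 0, 0.14]]
    - [[0, 0, 0], [0, 0, 0.14]]
    - [[0, 0, 0], [0, 0, 0.14]]
    - [[0, 0, 0], [0, 0, 0.14]]
    - [[0, 0, 0], [0, 0, 0.14]]
    - [[0, 0, 0], [0, 0, 0.14]]
    - [[0, 0, 0], [0, 0, 0.14]]
    - [[0, 0, 0], [0, 0, 0.14]]
    - [[0, 0, 0], [0, 0, 0.14]]

```text
time: 16.05
eef_pos: [0.5188, -0.1298, 0.1877]
ee_rot: [-2.052, -2.377, 0.002]
ft_force: [0.2, -0.1, -0.2]
finger_gap: 0.009
grasp_force: 0.0
```

>>> servo_tool:
  series:
    - [[0, 0, 0], [0, 0, 0.14]]
    - [[0, 0, 0], [0, 0, 0.14]]
    - [[0, 0, 0], [0, 0, 0.14]]
    - [[0, 0, 0], [0, 0, 0.14]]
    - [[0, 0, 0], [0, 0, 0.14]]
    - [[0, 0, 0], [0, 0, 0.14]]
    - [[0, 0, 0], [0, 0, 0.1]]
    - [[0, 0, 0], [0, 0, 0.04]]
    - [[0, 0, 0], [0, 0, 0]]

```text
time: 16.95
eef_pos: [0.5191, -0.1298, 0.1881]
ee_rot: [-2.926, -1.143, 0.002]
ft_force: [1.2, 0.4, 0.2]
finger_gap: 0.005
grasp_force: 0.0
```

Run:
```python
from h import *
plan([.5216,-.1299,.079],-47.3); print(bot.get_obs()['joints'].round(2))
snap('side','s5');snap('wrist','w5')
b=load('s5')['image'][60:210,190:390]
cv2.imwrite('pics/z5.png',np.hstack([cv2.resize(b,(400,300)),cv2.resize(load('w5')['image'],(400,300))])[...,::-1])
```

```text
pos [ 0.5191 -0.1298  0.1881] fix [ 0.0255 -0.1265] yaw -47.3 z [-0.002 -0.    -1.   ] F [1.2 0.4 0.2] t 16.95
shift [0.0019 0.0019 0.1091] turn [-0.0008  0.0013 -0.0006]
[-0.07  0.68  0.39  1.91 -0.41  0.64 -0.26]
```

View pics/z5.png

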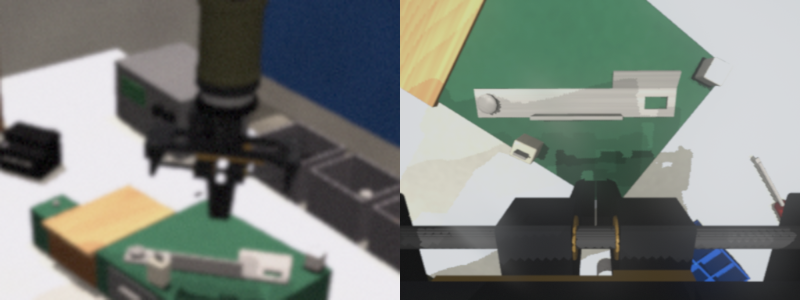

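>>> servo_tool:
  series:
    - [[0.002, 0.002, 0.015], [0, 0, 0]]
    - [[0, 0, 0.025], [0, 0, 0]]
    - [[0, 0, 0.03], [0, 0, 0]]
    - [[0, 0, 0.025], [0, 0, 0]]
    - [[0, 0, 0.014], [0, 0, 0]]
    - [[0.004, 0, 0], [0, 0, 0]]
    - [[0.006, 0, 0], [0, 0, 0]]
    - [[0.006, 0, 0], [0, 0, 0]]
    - [[0.005, 0, 0], [0, 0, 0]]
    - [[0.004, 0, 0], [0, 0, 0]]

```text
time: 18.05
eef_pos: [0.5416, -0.1125, 0.0806]
ee_rot: [2.925, 1.144, 0.002]
ft_force: [0.5, -0.2, 0.7]
finger_gap: 0.003
grasp_force: 0.3
```

>>> servo_tool:
  series:
    - [[0.0036, 0.0006, 0], [0, 0, -0.03]]
    - [[0.0072, 0.0013, 0], [0, 0, -0.06]]
    - [[0.0072, 0.0013, 0], [0, 0, -0.06]]
    - [[0.0072, 0.0013, 0], [0, 0, -0.06]]
    - [[0.0072, 0.0013, 0], [0, 0, -0.06]]
    - [[0.0072, 0.0013, 0], [0, 0, -0.06]]
    - [[0.0072, 0.0013, 0], [0, 0, -0.06]]
    - [[0.0072, 0.0013, 0], [0, 0, -0.06]]
    - [[0.0072, 0.0013, 0], [0, 0, -0.06]]
    - [[0.0072, 0.0013, 0], [0, 0, -0.06]]

```text
time: 19.05
eef_pos: [0.5877, -0.0623, 0.0798]
ee_rot: [-2.482, -1.925, -0.0]
ft_force: [-1.4, -0.6, -0.6]
finger_gap: 0.004
grasp_force: 0.3
```

```bash
cat >> h.py <<'E'
def arc(r=.12,off=.025):
    "tool place in polar terms about the bolt, and shift back to (r,-off) at the present tool yaw"
    o=bot.get_obs(); y=Ro.from_rotvec(o['ee_rot']).apply([0,1,0]); a=np.arctan2(y[1],y[0]); b=np.array([np.cos(a),np.sin(a)]); n=np.array([-b[1],b[0]])
    d=o['eef_pos'][:2]-FIX[:2]; print('along',round(d@b,4),'off',round(d@n,4),'to go deg',97.62-np.degrees(a)); plan([*(FIX[:2]+r*b-off*n),.079],np.degrees(a))
E
python3 -c "
from h import *
arc(); snap('wrist','w6')"
```

```text
along 0.1208 off -0.0252 to go deg 112.02823849869289
pos [ 0.5877 -0.0623  0.0798] fix [ 0.1025 -0.0687] yaw -14.4 z [ 0.  0. -1.] F [-1.4 -0.6 -0.6] t 19.05
shift [ 0.0002 -0.0008  0.0008] turn [ 0.     -0.0001  0.    ]
```

View pics/w6.png

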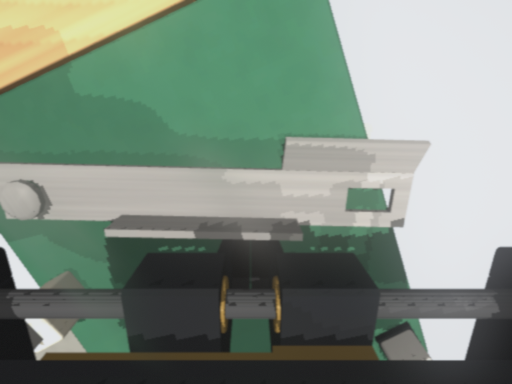

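The fingers are against the flange and the bracket follows, with the bolt at (18,200) and the slot at (370,200). I'll keep swinging.

>>> servo_tool:
  series:
    - [[0.0072, 0.0013, 0], [0, 0, -0.06]]
    - [[0.0072, 0.0013, 0], [0, 0, -0.06]]
    - [[0.0072, 0.0013, 0], [0, 0, -0.06]]
    - [[0.0072, 0.0013, 0], [0, 0, -0.06]]
    - [[0.0072, 0.0013, 0], [0, 0, -0.06]]
    - [[0.0072, 0.0013, 0], [0, 0, -0.06]]
    - [[0.0072, 0.0013, 0], [0, 0, -0.06]]
    - [[0.0072, 0.0013, 0], [0, 0, -0.06]]
    - [[0.0072, 0.0013, 0], [0, 0, -0.06]]
    - [[0.0072, 0.0013, 0], [0, 0, -0.06]]

```text
time: 20.1
eef_pos: [0.5992, 0.0089, 0.0798]
ee_rot: [1.803, 2.573, 0.0]
ft_force: [-0.6, -0.7, 0.2]
finger_gap: 0.002
grasp_force: 0.2
```

>>> servo_tool:
  series:
    - [[0.0072, 0.0013, 0], [0, 0, -0.06]]
    - [[0.0072, 0.0013, 0], [0, 0, -0.06]]
    - [[0.0072, 0.0013, 0], [0, 0, -0.06]]
    - [[0.0072, 0.0013, 0], [0, 0, -0.06]]
    - [[0.0072, 0.0013, 0], [0, 0, -0.06]]
    - [[0.0072, 0.0013, 0], [0, 0, -0.06]]
    - [[0.0072, 0.0013, 0], [0, 0, -0.06]]
    - [[0.0036, 0.0006, 0], [0, 0, -0.03]]

```text
time: 20.9
eef_pos: [0.5795, 0.0602, 0.0798]
ee_rot: [-1.184, -2.909, -0.001]
ft_force: [0.1, 0.3, -1.1]
finger_gap: 0.006
grasp_force: 0.3
```

```bash
python3 -c "
from h import *
arc()"
```

```text
along 0.1202 off -0.0259 to go deg 51.897142049680504
pos [0.5795 0.0602 0.0798] fix [0.1106 0.0538] yaw 45.7 z [-0.     0.001 -1.   ] F [ 0.1  0.3 -1.1] t 20.9
shift [ 0.0009 -0.0002  0.0008] turn [ 0.0002 -0.0007  0.    ]
```

>>> servo_tool:
  series:
    - [[0.005, 0.0009, 0], [0, 0, -0.04]]
    - [[0.0072, 0.0013, 0], [0, 0, -0.06]]
    - [[0.0072, 0.0013, 0], [0, 0, -0.06]]
    - [[0.0072, 0.0013, 0], [0, 0, -0.06]]
    - [[0.0072, 0.0013, 0], [0, 0, -0.06]]
    - [[0.0072, 0.0013, 0], [0, 0, -0.06]]
    - [[0.0072, 0.0013, 0], [0, 0, -0.06]]
    - [[0.0072, 0.0013, 0], [0, 0, -0.06]]
    - [[0.006, 0.0011, 0], [0, 0, -0.05]]
    - [[0.0036, 0.0006, 0], [0, 0, -0.03]]

```text
time: 21.9
eef_pos: [0.53, 0.1023, 0.0799]
ee_rot: [-0.366, -3.12, -0.0]
ft_force: [0.5, 0.9, 0.7]
finger_gap: 0.004
grasp_force: 0.3
```

```bash
python3 -c "
from h import *
arc();c=snap('wrist','w7')
cv2.imwrite('pics/z7.png',np.hstack([cv2.resize(load('s5')['image'][:1,:1],(1,300)),cv2.resize(c['image'],(400,300))])[...,::-1])"
```

```text
along 0.1193 off -0.0261 to go deg 21.003598435382017
pos [0.53   0.1023 0.0799] fix [0.0671 0.102 ] yaw 76.6 z [-0.  0. -1.] F [0.5 0.9 0.7] t 21.9
shift [0.0011 0.0007 0.0009] turn [ 0.0001 -0.0004  0.    ]
```

View pics/z7.png

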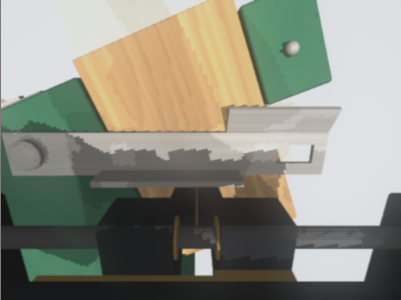

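This was my tenth picture. The bracket is about 21° short of the stud block and the stud is at (291,48), clear ahead. From here I'll go by numbers only.

>>> servo_tool:
  series:
    - [[0.0046, 0.001, 0], [0, 0, -0.03]]
    - [[0.0036, 0.0008, 0], [0, 0, -0.03]]
    - [[0.0036, 0.0006, 0], [0, 0, -0.03]]
    - [[0.0036, 0.0006, 0], [0, 0, -0.03]]
    - [[0.0036, 0.0006, 0], [0, 0, -0.03]]
    - [[0.0036, 0.0006, 0], [0, 0, -0.03]]
    - [[0.0036, 0.0006, 0], [0, 0, -0.03]]

```text
time: 22.65
eef_pos: [0.5053, 0.1106, 0.0799]
ee_rot: [0.039, 3.141, 0.0]
ft_force: [0.6, -0.6, 0.1]
finger_gap: 0.005
grasp_force: 0.3
```

```bash
python3 -c "
from h import *
arc();snap('wrist','w8');snap('side','s8')"
```

```text
along 0.1191 off -0.0254 to go deg 9.040091964439128
pos [0.5053 0.1106 0.0799] fix [0.0438 0.1136] yaw 88.6 z [ 0.  0. -1.] F [ 0.6 -0.6  0.1] t 22.65
shift [0.0004 0.0009 0.0009] turn [ 0.0001  0.     -0.    ]
```

>>> servo_tool:
  series:
    - [[0.0036, 0.0006, 0], [0, 0, -0.03]]
    - [[0.0036, 0.0006, 0], [0, 0, -0.03]]
    - [[0.0024, 0.0004, 0], [0, 0, -0.02]]
    - [[0, 0, 0], [0, 0, 0]]

```text
time: 23.15
eef_pos: [0.4989, 0.113, 0.0807]
ee_rot: [-0.084, 3.134, 0.003]
ft_force: [4.8, 1.0, 1.9]
finger_gap: 0.003
grasp_force: 2.5
```

```bash
python3 -c "
from h import *
arc()"
```

```text
along 0.1194 off -0.0283 to go deg 4.539141953756072
pos [0.4989 0.113  0.0807] fix [0.0377 0.1168] yaw 93.1 z [ 0.006  0.002 -1.   ] F [4.8 1.  1.9] t 23.15
shift [0.0033 0.0006 0.0017] turn [ 0.0019  0.0061 -0.    ]
```

>>> servo_tool:
  series:
    - [[0.0024, 0.0004, 0], [0, 0, -0.02]]
    - [[0.002, 0.0003, 0], [0, 0, -0.015]]
    - [[0.002, 0.0003, 0], [0, 0, -0.01]]
    - [[0, 0, 0], [0, 0, 0]]

```text
time: 23.55
eef_pos: [0.4877, 0.1123, 0.0795]
ee_rot: [0.155, -3.135, 0.002]
ft_force: [-0.3, -0.9, 0.3]
finger_gap: 0.003
grasp_force: 0.0
```

```bash
python3 -c "
from h import *
arc()"
```

```text
along 0.1184 off -0.0225 to go deg 1.962902899086771
pos [0.4877 0.1123 0.0795] fix [0.0266 0.1176] yaw 95.7 z [-0.003 -0.001 -1.   ] F [-0.3 -0.9  0.3] t 23.55
shift [-0.0025  0.0016  0.0005] turn [-0.0008 -0.0032 -0.    ]
```

>>> servo_tool:
  series:
    - [[0.001, 0.0005, 0], [0, 0, -0.015]]
    - [[0.001, 0.0005, 0], [0, 0, -0.015]]
    - [[0.001, 0, 0], [0, 0, 0]]
    - [[0, 0, 0], [0, 0, 0]]

```text
time: 23.95
eef_pos: [0.4862, 0.1133, 0.0798]
ee_rot: [0.201, -3.135, 0.0]
ft_force: [0.5, 0.2, 0.5]
finger_gap: 0.004
grasp_force: 0.0
```

Run:
```python
from h import *
arc();w=snap('wrist','w9');s=snap('side','s9');t=load('t0')
for c,n in((w,'w'),(s,'s')):
    print(n,'stud top',proj(c,W(0,.19,.0765)).round(1),'bolt',proj(c,W(0,0,.084)).round(1))
# ascii brightness around the stud in the wrist view
u,v=proj(w,W(0,.19,.0725)).astype(int); g=cv2.cvtColor(w['image'],cv2.COLOR_RGB2GRAY)
sl=g[max(v-40,0):v+40:2, u-50:u+50:2]
print(u,v); print('\n'.join(''.join(' .:-=+*#%@'[p*10//256] for p in r) for r in sl))
print('slot corners',[proj(w,W(a,.19+b,.0735)).round() .tolist() for a in(-.007,.007) for b in(-.013,.013)])
```

```text
along 0.1189 off -0.0245 to go deg 0.29704772721458994
pos [0.4862 0.1133 0.0798] fix [0.0251 0.1188] yaw 97.3 z [-0.001 -0.    -1.   ] F [0.5 0.2 0.5] t 23.95
shift [-0.0005  0.0011  0.0008] turn [-0.     -0.0005 -0.    ]
w stud top [380.  198.4] bolt [ 26.8 204.9]
s stud top [217.9 159.7] bolt [258.7 183.9]
376 196<stdin>:8: RuntimeWarning: overflow encountered in scalar multiply
Traceback (most recent call last):
OverflowError: Python integer 256 out of bounds for uint8
```

```bash
cat >> h.py <<'E'
def asc(c,u,v,hu,hv,s):
    im=c['image'].astype(int); u,v=int(u),int(v)
    for r in im[v-hv:v+hv:s]:
        print(''.join('g' if p[1]>p[0]*1.25 else ('w' if p[0]>p[2]*1.3 else '0123456789'[p.sum()*10//768]) for p in r[u-hu:u+hu:s]))
E
python3 - <<'E'
from h import *
w=load('w9'); asc(w,380,196,64,50,2)
s=load('s9'); print(); asc(s,222,162,28,16,1)
E
```

```text
7777777777777777777777777777777777777777777777777777777777777888
7777777777777777777777777777777777777777777777777777777777778888
7777777777777777777777777777777777777777777777777777777777778888
7777777777777777777777777777777777777777777777777777777777788888
7777777777777777777777777777777777777777777777777777777777788888
6666666666666666666666666767677777777777777777777777777777888888
7777777777777777777777777777777777777777777777777777777777888888
7777777777777777777777777777777777777777777777777777777778888888
7777777777777777777777777777777777777777777777777777777788888888
7777777777777777777777777777777777777777777777777777777788888888
7777777777777777777777777777777777777777777777777777777888888888
7777777777777777666666666667777777777777777777777777777888888888
8888888778888888887777777778888888888888888877777777778888888888
7778888755556777788888888888888888888888888888888888888888888888
5556666555555555566678888888888888888888888888888888888888888888
5555555555555555555555555788888888888888888888888888888888888888
555555555555555555555555568888888888888888888888888888888888
[... 3274 characters left out ...]
333322211wwwwwww
9999999999753gggg23455666655544444455433333333222wwwwwww
9999999999853ggggg23345666665555444555443333333322wwwwww
9999999999853ggggg2ww44555666666544445543333333333wwwwww
9999999999853ggg1wwwwwww4445556665444443333333333333wwww
9999999999863gggwwwwwwwwwwwwww555554333333333333333333ww
9999999999863gggwwwwwwwwwwwwwwww55543333333333333333333w
9999999999864gggwwwwwwwwwwwwwwwwww5443333333333333333333
99999999998742gg1wwwwwwwwwwwwwwwwww544433333333333333333
99999999998742ggg1wwwwwwwwwwwwwwwwwww5544333333333333333
99999999999742gggg1wwwwwwwwwwwwwwwwwww554333333333333333
99999999998752ggggg1wwwwwwwwwwwwwwwwwwww4333333333333333
99999999999752ggggg1wwwwwwwwwwwwwwwwwwwwww33333333333333
```

The wrist view shows the stud standing inside the slot. I'll back off and lift.

>>> servo_tool:
  series:
    - [[-0.004, 0, 0], [0, 0, 0]]
    - [[-0.01, 0, 0], [0, 0, 0]]
    - [[-0.01, 0, -0.005], [0, 0, 0]]
    - [[0, 0, -0.03], [0, 0, 0]]
    - [[0, 0, -0.04], [0, 0, 0]]
    - [[0, 0, -0.04], [0, 0, 0]]
    - [[0, 0, -0.03], [0, 0, 0]]
    - [[0, 0, -0.01], [0, 0, 0]]
    - [[0, 0, 0], [0, 0, 0]]
    - [[0, 0, 0], [0, 0, 0]]

```text
time: 25.05
eef_pos: [0.5099, 0.116, 0.2339]
ee_rot: [0.2, -3.134, 0.001]
ft_force: [-0.3, -0.9, 0.7]
finger_gap: 0.003
grasp_force: 0.0
```

Run:
```python
from h import *
print(bot.get_obs()['ft_force']); w=snap('wrist','w10'); s=snap('side','s10')
p=proj(w,W(0,.19,.0765)); print(p, [proj(w,W(x,y,.0725)).round(1).tolist() for x,y in((-.007,.177),(-.007,.203),(.007,.177),(.007,.203),(-.016,.19),(.016,.19))])
asc(w,*p,40,30,1)
```

```text
[-0.33540727 -0.89363648  0.66103581]
[319.19913585 130.29113691] [[306.4, 123.2], [331.1, 123.1], [305.7, 136.8], [330.1, 136.6], [319.3, 114.3], [317.4, 145.2]]
66666666666666666666666666666666666666666666666666666666666666666667788888888888
66666666666666666666666666666666666666666666666666666666666666666667888888888888
66666666666666666666666666666666666666666666666666666666666666666677888888888888
66666666666666666666666666666666666666666666666666666666666666666677888888888888
66666666666666666666666666666666666666666666666666666666666666666677888888888888
66666666666666666666666666666666666666666666666666666666666666666678888888888888
66666666666666666666666666666666666666666666666666666666666666666778888888888888
66666666666666666666666666666666666666666666666666666666666666666778888888888888
66666666666666666666666666666666666666666666666666666666666666666788888888888888
66666666666666666666666666666666666666666666666666666666666666666788888888888888
66666666666666666666666666666666666666666666666666666666666666667788888888888888
6666666666666666666666666666666666666666666666
[... 3222 characters left out ...]
ggggggggggggggggggggggggggggggg567888888888888888888
wwwwwwwwwwwwwwwww33gggggggggggggggggggggggggggggggggggggggg567888888888888888888
wwwwwwwwwwwwwwwww33gggggggggggggggggggggggggggggggggggggggg577888888888888888888
wwwwwwwwwwwwwwwww43gggggggggggggggggggggggggggggggggggggggg578888888888888888888
wwwwwwwwwwwwwwww654ggggggggggggggggggggggggggggggggggggggg4678888888888888888888
wwwwwwwwwwwwwwww7654ggggg4444444444444444444444444444444445678888888888888888888
wwwwwwwwwwwwwwww7776555555555555555555555555555555555555566788888888888888888888
wwwwwwwwwwwwwwww7777777777777777777777777777777777777777777888888888888888888888
wwwwwwwwwwwwwwww7788888777777888888888788888888888888888888888888888888888888888
```

```bash
python3 -c "
from station import bot
print(bot.finish_job())"
```

```text
the job is handed in; nothing more can be done
None
```

I put the larger pulley in the tool box, shut the lid and swung the bracket until its slot dropped over the stud, then handed the job in at about 25 s; the last wrist image shows the stud inside the slot, but no verdict came back.

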